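# Set up the recipe camera

### The arm

A 7-joint arm with a two-finger parallel gripper is mounted at the origin on the work surface. World frame = base frame: x ahead of the robot, y to its left, z up, the work surface at z = 0. Lengths are in m, angles in rad, forces in N, time in s.
With the tool pointing down it reaches from about 0.35 to 0.9 m from the base axis. Payload 7.2 kg.
Tool frame: the origin (TCP) lies between the finger pads, 19 mm behind the fingertips; this is the grasp point; z points along the fingers, y is the line along which they close (so a half turn about z gives the same grasp; the last joint's range is limited). The gripper opens to 85 mm and grips with 20 to 120 N. Pads are 22 mm wide; open, the fingers measure 114 mm over their backs; the gripper's body (76 mm by 85 mm) begins 54 mm behind the grasp point. The pads swing forward as they close: fully open they stand 13 mm farther back than shut.
Start: joints at [1.199, 0.411, -0.013, 1.596, 0.006, 1.134, -0.082], TCP at [0.187, -0.596, 0.25] pointing down, gripper open.
Joint ranges: [-2.95, 2.95], [-0.29, 1.99], [-1.47, 1.44], [0.14, 2.54], [-1.03, 4.17], [0.13, 1.85], [-2.86, 2.86]. Speed limits (rad/s): [2.39, 2.39, 3.01, 3.01, 3.14, 3.14, 3.14].

### API

Orientations are given as a unit quaternion [w, x, y, z].
In Python, from station import robot gives the robot as it stands.
- The arm moves only by the shell command python3 -m creep 'ROWS' [FORCE]. ROWS is JSON, a list that holds one entry, the list of rows, each a list of 7 numbers: the opening, from -1 (shut) to 1 (fully open), then the shift along the tool's x, y, z in mm, then the turn, a rotation vector about the tool's x, y, z in rad. A call has exactly 10 rows; each row is the pose to reach, as a shift and turn from the pose commanded when the call began, along the tool's axes at that moment; what a row does not reach only later rows make up. A row lasts 1/12 s, in which the tool goes at most 41.7 mm and 7.16 degrees, less where a joint would pass 70% of its speed; a pose out of reach is approached as far as the arm can. A call with a gripper value outside its range is refused whole. The fingers move at their own pace and stop on an object; FORCE is the grip in N (left out, the last holds). Time passes only in rows, so rows that repeat a pose let the fingers close, or fill a call up. It gives the time, the measured TCP pose, the force, the opening and the grip force at its end, in the units of the state.
- robot.read_state(): the state, without advancing time (a new reading comes with each control period).
- robot.grab_frame(name): name is "side" or "top"; returns (picture, depth): 384x512x3 uint8, red, green, blue; 384x512 float32, m along the optical axis (not along the pixel's ray), 0 where there is no reading.
- robot.camera_params(name): a dict with "vertical_fov" (degrees; the focal length in pixels is half the picture's height over the tangent of half this angle, whatever the lens; pixels are square), "cx", "cy" (the principal point, pixels), "rvec" (rotation vector, rad) and "tvec" (3), from world to camera coordinates, as OpenCV has them. Camera axes: x right, y down, z forward; pixel columns grow to the right and rows downward; lengths in m; the calibration is good to about 2 mm. A picture is of the moment at which its call begins. camera_params takes no time and is no camera call.
- robot.hand_in(): hands the job in; it is judged then, once.
Trained networks look in the newest picture that a camera, given by its name, has taken for a name from the list of things; names that differ only in an ending like _2 or _b are one class to them, and where a whole thing is asked for, a point or a joint stands for the part that bears it (a point fixed in the world has none). Each returns a list of dicts, best first, with "confidence" (0 to 1); they miss things now and then, are a little off and sometimes report something else, mostly with a low value. They report only what shows in the picture. A call takes as long as a camera call. They do not tell look-alikes from the thing itself.
- robot.boxes_of(camera, thing): "box" ([left, top, right, bottom] in pixels, round what is visible of it).
- robot.tip_of(camera, thing): "pixel" ([row, column] in pixels: a listed point, or the origin of a listed thing).
The state is a dict: "t": time; "joints": joint angles; "dq": joint speeds; "joint_efforts": joint torques, N m; "tool_pos": TCP position; "tool_rot": TCP orientation; "wrist_force": force on the tool from outside, world axes, zero at the start; "moment": the same for the moment, N m; "opening": opening from 0.0 (shut) to 1.0 (fully open); "grip_force": force on a finger pad.
Only numpy, scipy, OpenCV 4.12 (cv2) and the standard library are available. Lean on these libraries where they do the work, as an engineer would, in place of code of your own. Each camera call takes 0.05 s, during which the arm holds its last target. There are 200 camera calls.

### The job

Set up the shot: first slide the white soup bowl across the counter, without lifting it, until it stands wholly on the thin round cork mat in front of the camera stand. Then squeeze in the button on the side of the stand's head and, keeping it squeezed, pull the mast up past its first stop to the second stop (all the way up). Finish while still holding the head, button in and mast fully up, with the bowl still on the mat and the juicer, mug and pepper mill left where they are.

Things in the scene. Friction and masses are not known exactly. Their poses are not given: they have to be found in the camera images.
- bowl: Loose round white ceramic soup bowl, about 0.3 to 0.6 kg, 50 high; outer radius 50 at the foot and 58 at the rim, wall 5, inner floor 6 above the counter, no handles. Origin: centre of its underside. z up.
- mat: Round cork mat, radius 78, lying flush on the counter (about 1 thick, offers no resistance: things slide over its edge freely). Fixed. Origin: its centre. The bowl stands wholly on it when their centres are within about 28 of each other.
- stand: Telescoping camera stand, bolted to the counter: dark round foot of radius 55, 13 high, upright aluminium outer tube of radius 15 up to 142. Origin: centre of the foot's underside. z up; its +x axis is the side on which the head's button sits; its -y axis points to the mat (about 240 away), the way the camera looks.
- head (a point): Centre of the black head on top of the sliding mast, the part to grip: a block 34 along the stand's x, 56 along its y, 42 high; 170 above the counter with the mast down, and rises with it. Axes parallel to the stand's. Fingers closing along the stand's x with the TCP at this point press the button in as they grip. Nothing stands above the head.
- camera (a point): Centre of the small camera that the mast carries beside the head, 82 from the head's centre to the stand's -y, 18 lower than it. Body 66 along the stand's x, 34 along its y, 46 high, its lens reaching 36 out from this point to -y. Not to be gripped; it rises with the mast.
- button_face (a point): Centre of the outer face of the round push button (radius 11) on the +x side of the head, at the height of the head's centre; it faces along the stand's +x, 22 from the head's centre and so 5 proud of the head's side; pressed flush with the side by a finger.
- button (a joint): Button travel in m: 0 out, 0.005 flush with the head's side, 0.006 at its end. A spring of about 2 N at the start to 7 N at the end pushes it out. Pressed 0.003 or more it frees the mast; otherwise a pin catches in the tube.
- mast (a joint): Height of the mast in m: 0 down (start), 0.055 first stop (a catch that holds only if the button is out; with the button held in, the mast passes it), 0.110 second stop, the hard upper end. With the button in, the mast lifts against about 6 N; let go between stops, the button springs out and the mast stays put or sinks back to the catch below; it cannot turn.
- juicer: Bystander: loose blue citrus juicer, dish of radius 60, 43 high, spout-like handle reaching 100 along its +y. Origin: centre of its underside.
- mug: Bystander: loose white mug, radius 40, 85 high, handle on its +y. Origin: centre of its underside.
- mill: Bystander: loose dark wooden pepper mill, radius 27, 140 high. Origin: centre of its underside.
Not all that is in view belongs to the job. There is more than one size of the stand; the job needs the smallest. Leave any green look-alike of the bowl alone.

How it is judged:
On the way, in this order (a step that is already met when the one before it is completed fails the run):
1. the bowl stands at rest on the mat, the mast still down (horizontal distance between bowl and mat below 0.03 m and angle between bowl's own z axis and vertical below 0.1 rad and linear speed of bowl below 0.03 m/s and value of joint mast below 0.01 m), for 0.2 s.
2. the button is squeezed in with the mast still down (value of joint button above 0.003 m and value of joint mast below 0.02 m), for 0.05 s.
3. the mast is pulled past its first stop with the button held in (value of joint mast above 0.065 m and value of joint button above 0.003 m), for 0.05 s.
At the end, for the whole second after the job is handed in: The fingers grip the head (more than 3 N) with the button at least 3 mm in, so that no catch but only the robot carries the mast; the mast is still and within 6 mm of its second stop; the bowl stands upright and at rest with its centre within 30 mm of the mat's (value of joint mast above 0.104 m and velocity of joint mast between -0.02 and 0.02 m/s and value of joint button above 0.003 m and contact force between the fingers and mast above 3 N and horizontal distance between bowl and mat below 0.03 m and angle between bowl's own z axis and vertical below 0.1 rad and linear speed of bowl below 0.03 m/s); the arm keeps its last pose, push and grip.
It fails at once if the bowl is lifted or tipped (height (world z) of bowl above 0.015 m or angle between bowl's own z axis and vertical above 0.35 rad).
It fails at once if the juicer, the mug or the pepper mill is disturbed (distance of any of juicer, mug, mill from where it was at the start of the episode above 0.03 m or angle between any of juicer, mug, mill's own z axis and vertical above 0.5 rad).
It also fails if it takes over 48 s, if anything falls off the work surface, if the arm or the gripper's body presses on something with over 40 N, if the wrist force passes 120 N, or if a joint passes its speed limit or range.

## Working session

There is one attempt and no reset: what is moved stays moved. The work goes in short steps, Python scripts to look and compute and a shell command to move; the robot and the scene stay as the last step left them, time stands still between calls to the robot, and variables do not carry over. Pictures are saved under pics/ and viewed, at most 10 in all, crops included, and the job is handed in when it is done.

```bash
ls; mkdir -p pics; cat > h.py <<'E'
import numpy as np, cv2
from station import robot
def cam(n):
    p=robot.camera_params(n); f=192/np.tan(np.radians(p["vertical_fov"])/2)
    R=cv2.Rodrigues(np.array(p["rvec"],float))[0]; t=np.array(p["tvec"],float).ravel()
    return f,p["cx"],p["cy"],R,t
def back(n,u,v,d):
    f,cx,cy,R,t=cam(n); u,v,d=map(np.asarray,(u,v,d))
    P=np.stack([(u-cx)/f*d,(v-cy)/f*d,d],-1); return (P-t)@R
def proj(n,P):
    f,cx,cy,R,t=cam(n); c=np.atleast_2d(P)@R.T+t
    return np.c_[cx+f*c[:,0]/c[:,2],cy+f*c[:,1]/c[:,2]]
def cloud(n,d):
    v,u=np.mgrid[0:384,0:512]; return back(n,u,v,d)
E
python3 - <<'E'
from h import *
np.set_printoptions(precision=3,suppress=True)
for n in("side","top"):
    im,d=robot.grab_frame(n); np.savez(f"{n}.npz",im=im,d=d)
    cv2.imwrite(f"pics/{n}1.png",im[:,:,::-1]); f,cx,cy,R,t=cam(n); print(n,f,cx,cy,-R.T@t)
    for th in("bowl","mat","stand","head","camera","button_face","juicer","mug","mill"):
        o=robot.tip_of(n,th)
        for r in o[:4]:
            v,u=r["pixel"]; iv,iu=int(np.clip(v,0,383)),int(np.clip(u,0,511)); print(th,round(r["confidence"],2),np.round([u,v]),back(n,u,v,d[iv,iu]))
print(robot.read_state())
E
```

```text
pics
side 378.3974162698275 261.18713287180265 196.19157322055145 [0.133 0.828 1.2  ]
bowl 0.96 [310. 140.] [ 0.535 -0.534  0.004]
bowl 0.78 [292. 171.] [ 0.53  -0.304  0.004]
mat 0.86 [257. 222.] [ 0.548  0.015 -0.004]
stand 0.73 [328. 212.] [ 0.31  -0.145  0.013]
stand 0.68 [243. 337.] [0.371 0.467 0.069]
stand 0.58 [219. 265.] [0.577 0.264 0.024]
head 0.84 [341. 178.] [ 0.284 -0.119  0.248]
head 0.81 [237. 308.] [0.384 0.462 0.248]
head 0.58 [215. 238.] [0.575 0.262 0.189]
camera 0.88 [230. 224.] [0.568 0.179 0.172]
camera 0.77 [255. 278.] [0.386 0.353 0.229]
camera 0.67 [353. 165.] [ 0.27  -0.234  0.216]
juicer 0.69 [241. 168.] [ 0.743 -0.22   0.009]
mug 0.92 [187. 221.] [0.774 0.162 0.048]
mill 0.7 [183. 311.] [0.592 0.466 0.033]
top 447.9334307341643 251.32995664746218 196.80325787303514 [ 0.297 -0.046  1.495]
bowl 0.97 [335. 212.] [ 0.509 -0.319  0.011]
bowl 0.56 [392. 200.] [ 0.55  -0.509  0.01 ]
mat 0.8 [232. 202.] [0.544 0.026 0.003]
stand 0.84 [106. 246.] [0.384 0.376 0.21 ]
stand 0.75 [167. 194.] [0.571 0.246 0.01 ]
stand 0.64 [287. 275.] [ 0.302 -0.137  0.255]
head 0.88 
[... 310 characters left out ...]
 [297. 267.] [ 0.329 -0.189  0.018]
button_face 0.41 [ 78. 230.] [ 0.449  0.544 -0.007]
juicer 0.68 [310. 141.] [ 0.747 -0.237  0.045]
mug 0.58 [205. 131.] [ 0.799  0.124 -0.003]
mill 0.9 [109. 183.] [0.591 0.416 0.097]
{'t': 1.0, 'joints': array([ 1.199,  0.411, -0.013,  1.596,  0.006,  1.134, -0.082]), 'dq': array([ 0.001,  0.001,  0.001,  0.   , -0.001,  0.001,  0.   ]), 'joint_efforts': array([ -0.001, -60.043,   0.681, -29.974,   0.014,   0.002,   0.   ]), 'tool_pos': array([ 0.187, -0.596,  0.25 ]), 'tool_rot': array([0.   , 0.988, 0.151, 0.   ]), 'wrist_force': array([-0.089, -0.035,  1.22 ]), 'moment': array([-0.025,  0.057,  0.009]), 'grip_force': 0.0, 'opening': 0.9985706719775983}
```

```bash
sleep 1; ls pics
```

```text
side1.png
top1.png
```

View pics/top1.png

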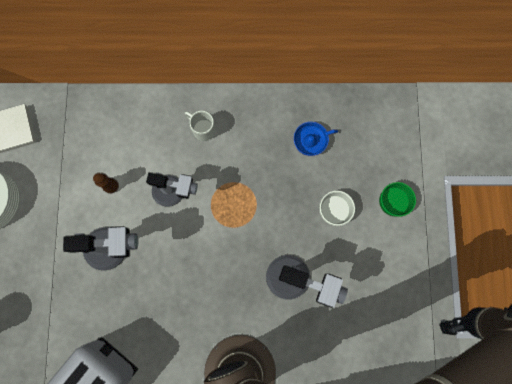

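View pics/side1.png

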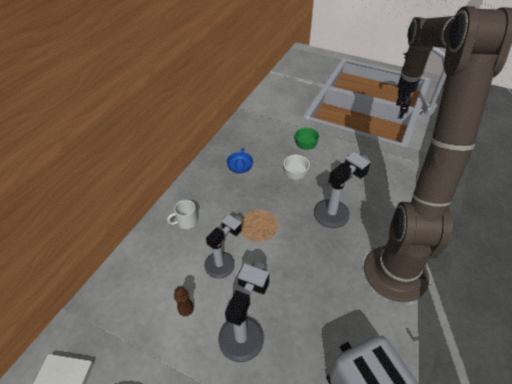

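The top view shows the white bowl at about (337,208), the green look-alike at (397,199) and the mat at (233,204). The smallest stand has its foot at (167,190), head at (158,180) and camera at (185,187). The side view agrees. Next I measure them precisely.

```bash
cat > meas.py <<'E'
from h import *
np.set_printoptions(precision=4,suppress=True)
def fitc(P):
    A=np.c_[2*P[:,:2],np.ones(len(P))]; s=np.linalg.lstsq(A,(P[:,:2]**2).sum(1),rcond=None)[0]
    return s[:2],np.sqrt(s[2]+s[0]**2+s[1]**2)
def near(P,c,r): return np.hypot(P[...,0]-c[0],P[...,1]-c[1])<r
def bowl(n,d,c,r=.09):
    P=cloud(n,d); m=near(P,c,r)&(d>0)&(P[...,2]>.042)&(P[...,2]<.06); Q=P[m]
    (x,y),rad=cv2.minEnclosingCircle(Q[:,:2].astype(np.float32)); return (x,y),rad,fitc(Q),np.percentile(Q[:,2],90),len(Q)
def mat(n,im,d,c=(.545,.022)):
    P=cloud(n,d); h=cv2.cvtColor(im,cv2.COLOR_RGB2HSV)
    m=near(P,c,.1)&(d>0)&(h[...,1]>90)&(h[...,0]<25)&(P[...,2]<.015); Q=P[m]
    (x,y),rad=cv2.minEnclosingCircle(Q[:,:2].astype(np.float32)); return (x,y),rad,Q.mean(0)
def head(n,im,d,c=(.585,.24),zr=(.15,.3)):
    P=cloud(n,d); m=near(P,c,.06)&(d>0)&(P[...,2]>zr[0])&(P[...,2]<zr[1]); z=np.percentile(P[m][:,2],85)
    m&=(abs(P[...,2]-z)<.007); return z,P[m]
E
python3 - <<'E'
from meas import *
for n in("side","top"):
    f=np.load(n+".npz"); im,d=f["im"],f["d"]
    print(n,"bowl",bowl(n,d,(.52,-.31))); print("mat",mat(n,im,d))
    z,Q=head(n,im,d); print("head",z,len(Q),Q.mean(0),cv2.minAreaRect(Q[:,:2].astype(np.float32)))
    P=cloud(n,d)
    m=near(P,(.565,.165),.06)&(d>0)&(P[...,2]>.162)&(im.min(2)>110); print("camtop",P[m].mean(0),cv2.minAreaRect(P[m][:,:2].astype(np.float32)))
    m=near(P,(.575,.245),.065)&(d>0)&(abs(P[...,2]-.013)<.005)&(im.max(2)<110); Q=P[m]; print("foot",len(Q),Q.mean(0),cv2.minEnclosingCircle(Q[:,:2].astype(np.float32)))
    x0,y0=[int(v) for v in proj(n,[.575,.21,.15])[0]]
    cv2.imwrite(f"pics/crop_{n}.png",cv2.resize(im[max(y0-40,0):y0+40,x0-50:x0+50,::-1],None,fx=4,fy=4,interpolation=cv2.INTER_CUBIC)); print(x0,y0)
a,b=[cv2.imread(f"pics/crop_{n}.png") for n in("side","top")]; cv2.imwrite("pics/crops.png",np.hstack([a,b]))
E
```

```text
side bowl ((0.5220515727996826, -0.31275179982185364), 0.06308560073375702, (array([ 0.5179, -0.3107]), np.float64(0.05503500586874698)), np.float64(0.05234068900353957), 110)
mat ((0.539389967918396, 0.02591084875166416), 0.07718908041715622, array([0.5357, 0.0268, 0.0005]))
head 0.1909306184370207 156 [0.5828 0.2531 0.19  ] ((0.5833786725997925, 0.2515351474285126), (0.055421505123376846, 0.03504447266459465), 78.53275299072266)
camtop [0.5687 0.1712 0.1741] ((0.5694597959518433, 0.1695140302181244), (0.05808723345398903, 0.06385466456413269), 41.06281661987305)
foot 450 [0.5787 0.2579 0.0121] ((0.5819399952888489, 0.25264525413513184), 0.05463600158691406)
224 233
top bowl ((0.5197355151176453, -0.3181053102016449), 0.058289170265197754, (array([ 0.5196, -0.3174]), np.float64(0.054413330853241494)), np.float64(0.05399610061598028), 197)
mat ((0.5375901460647583, 0.022455258294939995), 0.07772932201623917, array([0.5371, 0.0226, 0.002 ]))
head 0.19298531220891108 201 [0.5846 0.2448 0.1912] ((0.5851812958717346, 0.24573738873004913), (0.05595313757658005, 0.033928126096725464), 78.54635620117188)
camtop [0.569  0.1668 0.1749] ((0.5695496797561646, 0.16599349677562714), (0.06172143295407295, 0.06534590572118759), 42.6453857421875)
foot 359 [0.5715 0.2483 0.0128] ((0.584976851940155, 0.24546433985233307), 0.05469733104109764)
170 184
```

View pics/crops.png

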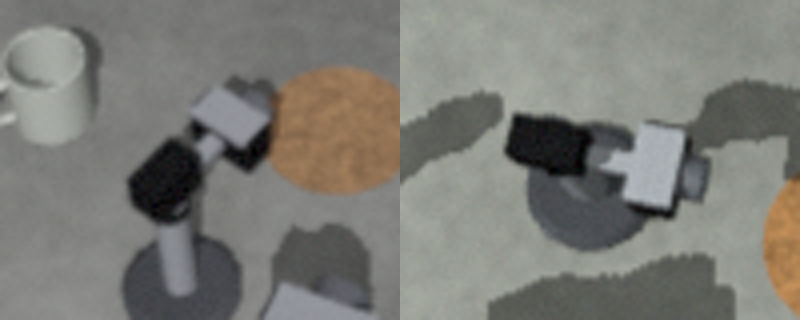

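The crops show the small stand's black head and grey camera, with the mast down. Fitted values, averaged over both views:

| Item | Position (m) |
|---|---|
| Bowl | (0.520, -0.315) |
| Mat | (0.5385, 0.024) |
| Head | (0.584, 0.248, 0.171) |

The stand's +y heads 78.5°. I'll turn the tool to that yaw and keep it for the whole job.

```bash
python3 -m creep '[[[-1,20,-9,0,0,0,-0.107],[-1,40,-18,0,0,0,-0.213],[-1,60,-27,0,0,0,-0.32],[-1,80,-36,0,0,0,-0.426],[-1,100,-45,0,0,0,-0.533],[-1,120,-54,0,0,0,-0.64],[-1,140,-63,0,0,0,-0.746],[-1,160,-72,0,0,0,-0.853],[-1,180,-81,0,0,0,-0.96],[-1,204,-91,0,0,0,-1.066]]]' 40
python3 - <<'E'
from h import *
from scipy.spatial.transform import Rotation as Ro
s=robot.read_state(); w=s["tool_rot"]; R=Ro.from_quat([*w[1:],w[0]]).as_matrix(); print(s["t"],s["joints"],s["tool_pos"]);print(R.round(4)); print((np.array([.522,-.300,.25])-s["tool_pos"])@R)
im,d=robot.grab_frame("side"); cv2.imwrite("pics/side2.png",im[:,:,::-1])
E
```

```text
t: 1.83
tool_pos: [0.3544, -0.4483, 0.2501]
tool_rot: [0.0, 0.773, 0.634, -0.0]
wrist_force: [0.0, 0.0, -0.5]
opening: 0.003
grip_force: 0.0
1.8333 [ 1.05315889  0.33993024 -0.30328344  1.71381468  0.11241334  1.1046635
  0.51864538] [ 0.35437779 -0.44832081  0.25011479]
[[ 1.957e-01  9.807e-01 -3.000e-04]
 [ 9.807e-01 -1.957e-01 -6.000e-04]
 [-6.000e-04 -2.000e-04 -1.000e+00]]
[ 1.78252869e-01  1.35359504e-01 -2.39927643e-05]
```

View pics/side2.png

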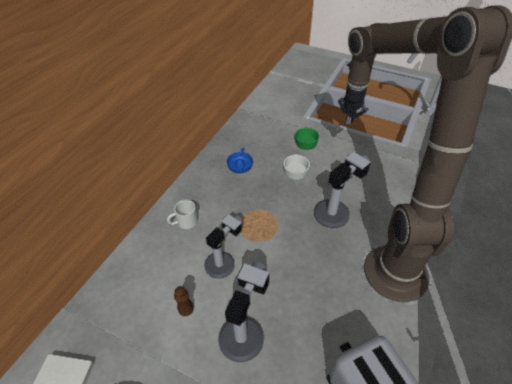

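The forearm is high, with its elbow at about (470,35) in the side view, and it passes well above the large stand. I'll carry on to above the bowl.

```bash
python3 -m creep '[[[-1,26,19,0,0,0,0],[-1,51,39,0,0,0,0],[-1,77,58,0,0,0,0],[-1,102,77,0,0,0,0],[-1,127,97,0,0,0,0],[-1,153,116,0,0,0,0],[-1,178,135,0,0,0,0],[-1,178,135,35,0,0,0],[-1,178,135,70,0,0,0],[-1,178,135,105,0,0,0]]]'
python3 - <<'E'
from meas import *
for n in("side","top"):
    im,d=robot.grab_frame(n); P=cloud(n,d)
    x,y=[int(v) for v in proj(n,[.52,-.31,.05])[0]]
    cv2.imwrite(f"pics/c_{n}.png",cv2.resize(im[y-40:y+40,x-50:x+50,::-1],None,fx=4,fy=4,interpolation=cv2.INTER_CUBIC))
    tip=robot.read_state()["tool_pos"]-[0,0,.019]; print(n,tip,(proj(n,tip)[0]-[x-50,y-40])*4)
a,b=[cv2.imread(f"pics/c_{n}.png") for n in("side","top")]; cv2.imwrite("pics/c2.png",np.hstack([a,b]))
E
```

```text
t: 2.72
tool_pos: [0.5231, -0.3006, 0.1444]
tool_rot: [0.001, 0.774, 0.633, 0.0]
wrist_force: [0.7, -1.0, -0.9]
opening: -0.004
grip_force: 0.0
side [ 0.5189 -0.2993  0.1178] [204.757  123.1204]
top [ 0.5189 -0.2996  0.1206] [204.9226 148.9953]
```

View pics/c2.png

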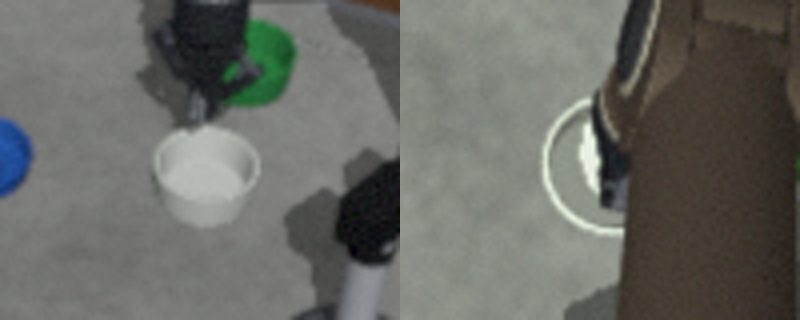

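The side crop shows the fingertips at about (203,120), above the bowl (centre about (207,165)) and matching the projection. I'll lower them into the bowl.

```bash
python3 -m creep '[[[-1,0,0,15,0,0,0],[-1,0,0,30,0,0,0],[-1,0,0,45,0,0,0],[-1,0,0,60,0,0,0],[-1,0,0,75,0,0,0],[-1,0,0,85,0,0,0],[-1,0,0,95,0,0,0],[-1,0,0,102,0,0,0],[-1,0,0,102,0,0,0],[-1,0,0,102,0,0,0]]]'
python3 - <<'E'
from meas import *
print(robot.read_state()["tool_pos"])
n="side"; im,d=robot.grab_frame(n); print(bowl(n,d,(.52,-.31),.07)); print(robot.read_state()["tool_pos"])
E
```

```text
t: 3.65
tool_pos: [0.5224, -0.3012, 0.0433]
tool_rot: [0.0, 0.774, 0.633, 0.0]
wrist_force: [-0.8, -0.5, -0.2]
opening: -0.002
grip_force: 0.0
[ 0.5224 -0.3012  0.0433]
((0.518523633480072, -0.308851420879364), 0.05873963609337807, (array([ 0.5155, -0.3096]), np.float64(0.04836849742686886)), np.float64(0.05158229347365474), 91)
[ 0.5226 -0.3013  0.0436]
```

```bash
python3 -m creep '[[[-1,8,-1,0,0,0,0],[-1,16,-2,0,0,0,0],[-1,24,-4,0,0,0,0],[-1,32,-5,0,0,0,0],[-1,40,-6,0,0,0,0],[-1,47,-7,0,0,0,0],[-1,55,-8,0,0,0,0],[-1,63,-9,0,0,0,0],[-1,71,-11,0,0,0,0],[-1,79,-12,0,0,0,0]]]'
python3 - <<'E'
from meas import *
n="side"; im,d=robot.grab_frame(n); print(bowl(n,d,(.52,-.265),.08)); print(robot.read_state()["tool_pos"])
E
```

```text
t: 4.53
tool_pos: [0.5263, -0.2207, 0.0432]
tool_rot: [0.0, 0.775, 0.633, -0.0]
wrist_force: [-0.2, -4.1, 3.2]
opening: -0.004
grip_force: 2.2
((0.5223326086997986, -0.25579556822776794), 0.058841951191425323, (array([ 0.5225, -0.2565]), np.float64(0.053731613652358776)), np.float64(0.052600535772872874), 89)
[ 0.5266 -0.2183  0.0431]
```

The bowl follows 37 mm behind the TCP, as expected. I'll keep dragging.

```bash
python3 -m creep '[[[-1,8,-1,0,0,0,0],[-1,16,-2,0,0,0,0],[-1,24,-4,0,0,0,0],[-1,32,-5,0,0,0,0],[-1,40,-6,0,0,0,0],[-1,47,-7,0,0,0,0],[-1,55,-8,0,0,0,0],[-1,63,-9,0,0,0,0],[-1,71,-11,0,0,0,0],[-1,79,-12,0,0,0,0]]]'
python3 -m creep '[[[-1,8,-1,0,0,0,0],[-1,16,-2,0,0,0,0],[-1,24,-4,0,0,0,0],[-1,32,-5,0,0,0,0],[-1,40,-6,0,0,0,0],[-1,47,-7,0,0,0,0],[-1,55,-8,0,0,0,0],[-1,63,-9,0,0,0,0],[-1,71,-11,0,0,0,0],[-1,79,-12,0,0,0,0]]]'
python3 -m creep '[[[-1,8,-1,0,0,0,0],[-1,16,-2,0,0,0,0],[-1,24,-4,0,0,0,0],[-1,32,-5,0,0,0,0],[-1,40,-6,0,0,0,0],[-1,47,-7,0,0,0,0],[-1,55,-8,0,0,0,0],[-1,63,-9,0,0,0,0],[-1,71,-11,0,0,0,0],[-1,71,-11,0,0,0,0]]]'
python3 - <<'E'
from meas import *
c=robot.read_state()["tool_pos"]; R=np.array([[.1957,.9807,0],[.9807,-.1957,0],[0,0,-1]])
for n in("side","top"):
    im,d=robot.grab_frame(n); 
    print(n,bowl(n,d,(c[0],c[1]-.036),.075)); cv2.imwrite(f"pics/{n}3.png",im[:,:,::-1])
print(robot.read_state()["tool_pos"],(np.array([.5395,.060,.043])-robot.read_state()["tool_pos"])@R)
E
```

```text
t: 5.42
tool_pos: [0.5301, -0.1406, 0.0429]
tool_rot: [-0.0, 0.774, 0.633, -0.0]
wrist_force: [0.5, -4.1, 2.6]
opening: -0.001
grip_force: 2.0
t: 6.25
tool_pos: [0.5341, -0.0608, 0.0429]
tool_rot: [-0.0, 0.774, 0.633, -0.0]
wrist_force: [-0.1, -4.1, 3.0]
opening: 0.0
grip_force: 1.9
t: 7.08
tool_pos: [0.5376, 0.013, 0.0429]
tool_rot: [-0.001, 0.774, 0.634, 0.001]
wrist_force: [-0.4, 0.1, -0.4]
opening: -0.001
grip_force: 0.0
side ((0.5331203937530518, -0.02265632525086403), 0.05959242209792137, (array([ 0.5342, -0.0222]), np.float64(0.05380875925368301)), np.float64(0.051728133089002974), 113)
top ((0.5573856830596924, -0.06872447580099106), 0.033398523926734924, (array([ 0.541 , -0.0358]), np.float64(0.04635994243913175)), np.float64(0.054574317479501186), 40)
[0.5374 0.0114 0.0428] [ 0.0481 -0.0075 -0.0002]
```

View pics/side3.png

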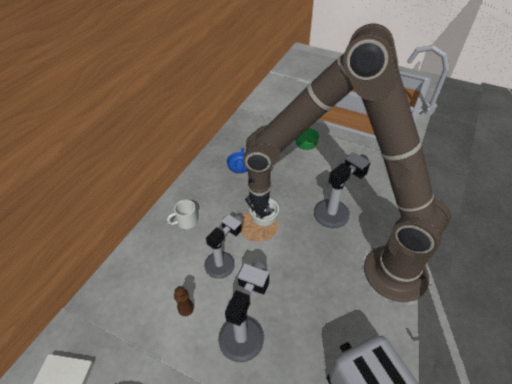

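The bowl (about (262,212) in the side view) already overlaps the mat's near edge, still upright. It needs about 48 mm more in +y. Then I'll back off the wall and lift out.

```bash
python3 -m creep '[[[-1,7,-1,0,0,0,0],[-1,14,-2,0,0,0,0],[-1,21,-3,0,0,0,0],[-1,28,-4,0,0,0,0],[-1,34,-5,0,0,0,0],[-1,39,-5,0,0,0,0],[-1,43,-6,0,0,0,0],[-1,46,-6,0,0,0,0],[-1,48,-6,0,0,0,0],[-1,48,-6,0,0,0,0]]]'
python3 - <<'E'
from meas import *
for n in("side",):
    im,d=robot.grab_frame(n); print(n,bowl(n,d,(.538,.024),.08)); print(mat(n,im,d))
print(robot.read_state()["tool_pos"])
E
```

```text
t: 8.02
tool_pos: [0.5415, 0.0589, 0.043]
tool_rot: [-0.0, 0.774, 0.633, 0.0]
wrist_force: [0.6, 0.4, -0.4]
opening: -0.001
grip_force: 0.0
side ((0.5364254117012024, 0.022858750075101852), 0.0586756207048893, (array([0.5365, 0.0234]), np.float64(0.05378528275826268)), np.float64(0.051701820090394736), 119)
((0.5300734043121338, 0.032037824392318726), 0.07531291246414185, array([0.5158, 0.0562, 0.0005]))
[0.5415 0.0587 0.0431]
```

The bowl is within about 4 mm of the mat's centre. I'll back off and lift out.

```bash
python3 -m creep '[[[-1,-8,0,0,0,0,0],[-1,-15,0,0,0,0,0],[-1,-15,0,0,0,0,0],[-1,-15,0,-25,0,0,0],[-1,-15,0,-50,0,0,0],[-1,-15,0,-85,0,0,0],[-1,-15,0,-120,0,0,0],[-1,-15,0,-155,0,0,0],[-1,-15,0,-190,0,0,0],[-1,-15,0,-225,0,0,0]]]'
python3 - <<'E'
from meas import *
s=robot.read_state(); p=s["tool_pos"]; print(p,s["joints"])
for n in("side",):
    im,d=robot.grab_frame(n); print(n,bowl(n,d,(.538,.024),.08)); z,Q=head(n,im,d); print("head",z,Q.mean(0))
R=np.array([[.1957,.9807,0],[.9807,-.1957,0],[0,0,-1]])
print((np.array([.584,.248,.268])-p)@R)
E
```

```text
t: 8.9
tool_pos: [0.5379, 0.0431, 0.2699]
tool_rot: [0.0, 0.775, 0.632, 0.0]
wrist_force: [1.3, -0.1, -1.0]
opening: 0.003
grip_force: 0.0
[0.5379 0.0431 0.2699] [ 0.1594  0.2789 -0.4039  1.7574  0.1201  1.1292 -0.4836]
side ((0.5369982719421387, 0.022808240726590157), 0.059766147285699844, (array([0.5369, 0.0243]), np.float64(0.05486956207054548)), np.float64(0.05174505733410892), 148)
head 0.1910914185214421 [0.5826 0.2535 0.1901]
[0.2099 0.0051 0.0019]
```

```bash
python3 -m creep '[[[1,26,1,0,0,0,0],[1,52,1,0,0,0,0],[1,78,2,0,0,0,0],[1,104,3,0,0,0,0],[1,130,3,0,0,0,0],[1,156,4,0,0,0,0],[1,182,4,0,0,0,0],[1,210,5,0,0,0,0],[1,210,5,0,0,0,0],[1,210,5,0,0,0,0]]]'
python3 - <<'E'
from meas import *
s=robot.read_state(); p=s["tool_pos"]; print(p,s["tool_rot"],s["opening"])
R=np.array([[.1957,.9807,0],[.9807,-.1957,0],[0,0,-1]])
print((np.array([.584,.248,.171])-p)@R)
for n in("side","top"):
    im,d=robot.grab_frame(n)
    x,y=[int(v) for v in proj(n,[.58,.245,.22])[0]]
    q=np.array([p+R@[0,o,.0] for o in(-.0425,0,.0425)]+[p+R@[0,o,.006] for o in(-.0425,.0425)]); print((proj(n,q)-[x-50,y-40])*4)
    cv2.imwrite(f"pics/c_{n}.png",cv2.resize(im[y-40:y+40,x-50:x+50,::-1],None,fx=4,fy=4,interpolation=cv2.INTER_CUBIC))
    if n=="top": print("bowl",bowl(n,d,(.538,.024),.08),mat(n,im,d))
a,b=[cv2.imread(f"pics/c_{n}.png") for n in("side","top")]; cv2.imwrite("pics/c3.png",np.hstack([a,b]))
E
```

```text
t: 9.78
tool_pos: [0.5847, 0.25, 0.2673]
tool_rot: [-0.001, 0.774, 0.634, -0.0]
wrist_force: [-0.2, 0.2, 0.5]
opening: 0.999
grip_force: 0.0
[0.5847 0.25   0.2673] [-0.0005  0.7737  0.6336 -0.0002] 0.9990697531908015
[-0.0021 -0.0003  0.0963]
[[230.0702 154.2381]
 [188.6743 127.573 ]
 [148.4558 101.6664]
 [230.6799 158.9098]
 [149.3565 106.4044]]
[[167.2257 200.6561]
 [181.6159 142.5735]
 [195.8409  85.1576]
 [169.2656 202.3362]
 [197.7248  87.354 ]]
bowl ((0.5394771099090576, 0.018160972744226456), 0.05795885622501373, (array([0.5393, 0.018 ]), np.float64(0.054577714102330845)), np.float64(0.05387571328158786), 194) ((0.5376911759376526, 0.022499380633234978), 0.07775010913610458, array([0.521 , 0.0257, 0.002 ]))
```

View pics/c3.png

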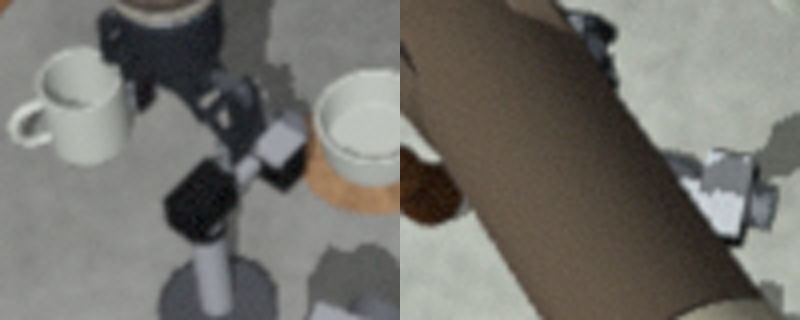

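In the side crop the open fingers project at about (230,154) and (148,102), straddling the head at about (200,200). The bowl is on the mat, within 5 mm of its centre. I'll descend over the head.

```bash
python3 -m creep '[[[1,-2,0,12,0,0,0],[1,-2,0,24,0,0,0],[1,-2,0,36,0,0,0],[1,-2,0,48,0,0,0],[1,-2,0,60,0,0,0],[1,-2,0,72,0,0,0],[1,-2,0,84,0,0,0],[1,-2,0,96,0,0,0],[1,-2,0,96,0,0,0],[1,-2,0,96,0,0,0]]]' 60
python3 - <<'E'
from meas import *
p=robot.read_state()["tool_pos"]; print(p)
im,d=robot.grab_frame("side"); x,y=[int(v) for v in proj("side",[.58,.245,.19])[0]]
print((proj("side",p)-[x-50,y-40])*6,(proj("side",[.5835,.2505,.171])-[x-50,y-40])*6)
cv2.imwrite("pics/c4.png",cv2.resize(im[y-40:y+40,x-50:x+50,::-1],None,fx=6,fy=6,interpolation=cv2.INTER_CUBIC))
E
```

```text
t: 10.72
tool_pos: [0.5844, 0.2464, 0.171]
tool_rot: [-0.0, 0.774, 0.633, -0.001]
wrist_force: [0.1, -0.1, -0.5]
opening: 0.998
grip_force: 0.0
[0.5844 0.2464 0.171 ]
[[298.1292 263.8395]] [[295.6969 269.9981]]
```

View pics/c4.png

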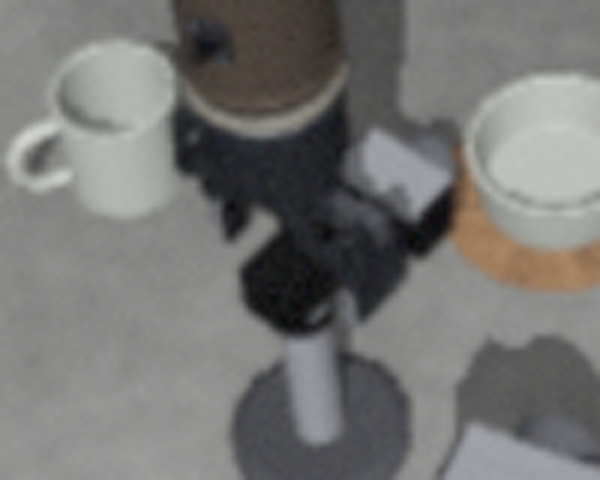

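The fingers stand on both sides of the head (centre about (297,265)), with the far finger at about (235,215). I'll close them now, mast still down.

```bash
python3 -m creep '[[[-1,0,0,0,0,0,0],[-1,0,0,0,0,0,0],[-1,0,0,0,0,0,0],[-1,0,0,0,0,0,0],[-1,0,0,0,0,0,0],[-1,0,0,0,0,0,0],[-1,0,0,0,0,0,0],[-1,0,0,0,0,0,0],[-1,0,0,0,0,0,0],[-1,0,0,0,0,0,0]]]' 60
```

```text
t: 11.6
tool_pos: [0.5837, 0.2469, 0.173]
tool_rot: [-0.0, 0.774, 0.633, -0.001]
wrist_force: [-6.3, -2.0, 7.8]
opening: 0.391
grip_force: 62.2
```

The opening is 33 mm, the head's width, so the button is flush. Now I pull up.

```bash
python3 -m creep '[[[-1,0,0,-4,0,0,0],[-1,0,0,-9,0,0,0],[-1,0,0,-14,0,0,0],[-1,0,0,-20,0,0,0],[-1,0,0,-26,0,0,0],[-1,0,0,-32,0,0,0],[-1,0,0,-38,0,0,0],[-1,0,0,-44,0,0,0],[-1,0,0,-50,0,0,0],[-1,0,0,-56,0,0,0]]]'
python3 - <<'E'
from meas import *
im,d=robot.grab_frame("side"); P=cloud("side",d); m=near(P,(.565,.165),.06)&(d>0)&(P[...,2]>.14)&(im.min(2)>110); print(np.percentile(P[m][:,2],90),m.sum())
E
```

```text
t: 12.43
tool_pos: [0.5836, 0.2468, 0.2281]
tool_rot: [-0.001, 0.774, 0.633, -0.001]
wrist_force: [-4.1, 2.8, -7.1]
opening: 0.39
grip_force: 60.4
0.23227874826657022 138
```

The camera top rose by about 55 mm and the wrist carries 7 N, so the mast is following. On to the second stop.

```bash
python3 -m creep '[[[-1,0,0,-6,0,0,0],[-1,0,0,-12,0,0,0],[-1,0,0,-18,0,0,0],[-1,0,0,-25,0,0,0],[-1,0,0,-32,0,0,0],[-1,0,0,-39,0,0,0],[-1,0,0,-45,0,0,0],[-1,0,0,-50,0,0,0],[-1,0,0,-54,0,0,0],[-1,0,0,-56,0,0,0]]]'
python3 - <<'E'
from meas import *
im,d=robot.grab_frame("side"); P=cloud("side",d); m=near(P,(.565,.165),.06)&(d>0)&(P[...,2]>.14)&(im.min(2)>110); print(np.percentile(P[m][:,2],90),m.sum()); s=robot.read_state(); print(s["tool_pos"],s["wrist_force"],s["grip_force"]); print(bowl("side",d,(.538,.024),.08))
E
```

```text
t: 13.32
tool_pos: [0.5836, 0.2468, 0.2832]
tool_rot: [-0.001, 0.774, 0.633, -0.001]
wrist_force: [0.6, 6.2, -23.6]
opening: 0.388
grip_force: 65.6
0.2870313905479546 143
[0.5836 0.2469 0.2831] [ -4.6189   3.5482 -10.0517] 67.40836255252361
((0.5385639071464539, 0.024623028934001923), 0.05945013463497162, (array([0.5374, 0.0243]), np.float64(0.05473439084531446)), np.float64(0.05139239818319449), 150)
```

```bash
python3 -m creep '[[[-1,0,0,-1,0,0,0],[-1,0,0,-2,0,0,0],[-1,0,0,-2,0,0,0],[-1,0,0,-2,0,0,0],[-1,0,0,-2,0,0,0],[-1,0,0,-2,0,0,0],[-1,0,0,-2,0,0,0],[-1,0,0,-2,0,0,0],[-1,0,0,-2,0,0,0],[-1,0,0,-2,0,0,0]]]'
python3 - <<'E'
from meas import *
im,d=robot.grab_frame("side"); P=cloud("side",d); m=near(P,(.565,.165),.06)&(d>0)&(P[...,2]>.14)&(im.min(2)>110); print(np.percentile(P[m][:,2],90)); s=robot.read_state(); print(s["tool_pos"],s["wrist_force"],s["grip_force"],s["opening"]); cv2.imwrite("pics/side9.png",im[:,:,::-1])
E
```

```text
t: 14.2
tool_pos: [0.5836, 0.2468, 0.2832]
tool_rot: [-0.001, 0.774, 0.633, -0.002]
wrist_force: [-0.8, 6.2, -21.2]
opening: 0.388
grip_force: 65.8
0.2868938704960994
[0.5836 0.2468 0.2832] [ -1.6688   5.7878 -21.834 ] 65.81743039190769 0.3922644330728251
```

View pics/side9.png

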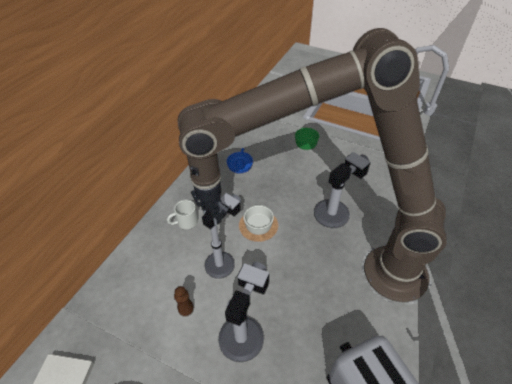

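The mast is against its upper stop (head at about (212,213)): another 2 mm of command only raised the pull to 22 N. The bowl is on the mat (258,222), and the mug, mill and juicer haven't moved. Handing in.

```bash
python3 -c "
from station import robot
print(robot.hand_in())"
```

```text
the job is handed in; nothing more can be done
None
```

I handed the job in at about 14 s of the 48 s allowed; the hand-in gave no verdict: the bowl stands about 5 mm or less from the mat's centre, the head is gripped at about 66 N with the button in, the mast is against its upper stop, and the juicer, mug and mill look unmoved.

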